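# Snap a tool pocket onto its rack carrier

### The arm

A 7-joint arm with a two-finger parallel gripper is mounted at the origin on the work surface. World frame = base frame: x ahead of the robot, y to its left, z up, the work surface at z = 0. Lengths are in m, angles in rad, forces in N, time in s.
With the tool pointing down it reaches from about 0.425 to 0.925 m from the base axis. Payload 6.8 kg.
Tool frame: the origin (TCP) lies midway between the tips of the shut fingers; the grasp point (between the pads) lies 19 mm behind it; z points along the fingers, x is the direction in which the jaws open and shut, and the axes are right-handed (so a half turn about z gives the same grasp; the last joint's range is limited). The gripper opens to 85 mm and grips with 20 to 120 N. Pads are 22 mm wide; open, the fingers measure 114 mm over their backs; the gripper's body (76 mm by 85 mm) begins 54 mm behind the grasp point. The pads swing forward as they close: fully open they stand 13 mm farther back than shut.
Start: joints at [-1.278, 0.477, 0.022, 1.555, -0.011, 1.109, -0.083], TCP at [0.263, 0.622, 0.231] pointing down, gripper open.
Joint ranges: [-2.96, 2.96], [-0.34, 2.1], [-1.41, 1.46], [0.24, 2.44], [-1.37, 4.51], [0.17, 1.92], [-2.96, 2.96]. Speed limits (rad/s): [2.39, 2.39, 3.14, 3.14, 3.14, 3.14, 3.14].

### API

Orientations are given as a unit quaternion [w, x, y, z].
In Python, from station import bot, imaging, nets gives the robot as it stands. The module is installed in compiled form; this text tells all that it offers.
- The arm moves only by the tool apply_moves, never from a script. Its argument "moves" is text: rows parted by semicolons, each of 7 numbers parted by spaces: the gripper command: -1 is fully open, 1 is shut, values between are in proportion, then the shift along the tool's x, y, z normalised to -1 to 1, where 1 is 120 mm, then the turn, a rotation vector about the tool's x, y, z normalised to -1 to 1, where 1 is 4 degrees. In form: hand dx dy dz rx ry rz; .... A call has 1 to 12 rows; each row shifts and turns the commanded pose from where the row before left it, along the tool's axes as they then stand; what a row does not reach is not made up. A row lasts 1/12 s, in which the tool goes at most 41.7 mm and 7.16 degrees, less where a joint would pass 70% of its speed; a pose out of reach is approached as far as the arm can. A call with a number of a shift or a turn outside -1 to 1 is refused whole. A call with a gripper value outside its range is refused whole. The fingers move at their own pace and stop on an object; "force" is the grip in N (left out, the last holds). Time passes only in rows, so rows that do not move let the fingers close. It gives the time, the measured TCP pose, the force and the opening at its end, in the units of the state.
- bot.get_obs(): the state, without advancing time (a new reading comes with each control period).
- imaging.read_camera(name): name is "scene" or "top" or "wrist"; returns a dict with "image" (480x640x3 uint8, red, green, blue), "fx", "fy", "cx", "cy" (pixels), "dist_coeffs" ([k1, k2, p1, p2, k3] as OpenCV has them; the pictures are not rectified), "view" (4x4, takes a point from world to camera coordinates); the wrist camera has in their place "mount" (4x4, takes a point from camera to tool coordinates, whose origin is the TCP and whose axes are the tool frame's). Camera axes: x right, y down, z forward; pixel columns grow to the right and rows downward; lengths in m; the calibration is good to about 2 mm. A picture is of the moment at which its call begins: read the wrist's pose just before it. There is no depth.
- bot.hand_in(): hands the job in, once; it reports no verdict.
Trained networks look in a picture, given as the dict that the camera call returned (one of the last four; its "shot" number tells which), for a name from the list of things; names that differ only in an ending like _2 or _b are one class to them, and where a whole thing is asked for, a point or a joint stands for the part that bears it (a point fixed in the world has none). Each returns a list of dicts, best first, with "score" (0 to 1); they miss things now and then, are a little off and sometimes report something else, mostly with a low value. They report only what shows in the picture. A call takes as long as a camera call. They do not tell look-alikes from the thing itself.
- nets.spot_in(picture, name): "rect" ([left, top, right, bottom] in pixels, round what is visible of it).
- nets.outline_of(picture, name): "region" (480x640 bool, what is visible of it) and "rect" ([left, top, right, bottom] in pixels, round what is visible of it).
- nets.spot_point(picture, name): "location" ([column, row] in pixels: a listed point, or the origin of a listed thing).
The state is a dict: "t": time; "q": joint angles; "joint_vel": joint speeds; "joint_torque": joint torques, N m; "eef_pos": TCP position; "tool_rot": TCP orientation; "contact_force": force on the tool from outside, world axes, zero at the start; "torque": the same for the moment, N m; "gripper_width": opening from 0.0 (shut) to 1.0 (fully open).
Only numpy, scipy, OpenCV 4.12 (cv2) and the standard library are available. Lean on these libraries where they do the work, as an engineer would, in place of code of your own. Each camera call takes 0.05 s, during which the arm holds its last target.

### The job

Pick up the loose blue tool pocket and push it straight down over the two yellow snap hooks of the empty carrier on the rack until both hooks have clicked over it, so that it sits fully down and level. The carrier rides on soft rubber buffers and gives under the push: push steadily without squashing the buffers to their stop, stop pushing as soon as both sides have clicked instead of leaning on it any harder, and let go. Leave the tool holder, the bin and the wrench where they are.

Things in the scene. Friction and masses are not known exactly. Their poses are not given: they have to be found in the camera images.
- pocket_centre (a point): Centre (half-way up, 19.5 mm) of the loose blue plastic pocket, 52 (x) x 114 (y) x 39 mm tall, 150 g, lying upright on the bench; z up, same after a half turn. A 9 mm flange carries a square collar in the middle, 44 x 44 mm, bore 32 mm, reaching 39 mm above the underside: grasp it across its x faces, fingertips just over the flange.
- pocket_slot (a point): Centre line of one of the pocket's two through slots, level with the flange's top (9 mm above the underside), 43 mm from the centre along its +y; the other is its mirror image. Slots are 16 mm wide in x; in y they run from 29 to 50 mm off centre at the underside, the outer edge sloping in to 46.6 mm at the top.
- seat (a point): Centre of the flat top of the empty grey carrier (66 in x, 124 in y, 40 mm tall), 68 mm above the bench; x across, y along, z up; moves with the carrier. The pocket seated: underside flat on this top, centred here, its y along this y, so its centre is 19.5 mm above this point. Hooks stand at 43 mm to either side along y.
- carrier (a joint): How far the carrier is pressed down on its rubber buffers, in m: 0 unloaded, 0.0075 at the stop (about 26 N); it springs back when let go. Pushing the pocket home takes about 11 to 23 N (friction varies a lot), most when its underside is 3 mm above the carrier's top; at the click the push drops by about half: leave it there.
- hook_left (a joint): Inward bend in rad of the yellow snap hook on the +y side of seat, hinged 32 mm under the top: 0 standing free or clicked home, about 0.08 spread most just before the click. Hook: 10 mm wide in x, tip 22 mm above seat, head sloping outwards to 50 mm off the centre, catch face 9.7 mm above seat.
- hook_right (a joint): The same for the hook on the -y side of seat.
- rack: The fixed green rack, 100 x 330 mm; origin on the bench right below the seat. 150 mm from it along its +y is a second station with a black pocket and a steel tool holder standing 205 mm above the bench: an obstacle, and an example of a fitted pocket.
- holder_centre (a point): Bystander: loose steel tool holder standing on its 62 mm flange, taper upwards, 100 mm tall; the point is half-way up on its axis. It and the pocket may have changed places.
- bin: Bystander: small yellow open bin, 90 x 120 x 50 mm tall; origin at the centre of its underside.
- wrench: Bystander: steel wrench 170 mm long lying flat, its x along its length; origin on its underside.
There are look-alikes about, which are no part of the job. There is more than one size of the part that bears pocket_centre; the job needs the smallest.

How it is judged:
On the way, in this order (a step that is already met when the one before it is completed fails the run):
1. the pocket is lifted clear of the bench (height (world z) of pocket_centre above 0.12 m), for 0.1 s.
2. the pocket is fully down on the carrier with both hooks clicked over it (z of pocket_centre in the frame of seat below 0.0215 m and horizontal distance between pocket_centre and seat below 0.004 m and value of joint each of hook_left, hook_right below 0.025 rad), for 0.1 s.
At the end, for the whole second after the job is handed in: The pocket lies flat on the carrier (underside within 2 mm of its top, centred within 4 mm, level within 0.04 rad), both hooks have sprung back over it (bend below 0.025 rad), the carrier has sprung back up (pressed less than 2 mm), all at rest and released (all of step 2 and z of pocket_centre in the frame of seat above 0.017 m and angle between the z axis of pocket_centre and the z axis of seat, either way round below 0.04 rad and angle between pocket_centre's own z axis and vertical below 0.1 rad and angle between the y axis of pocket_centre and the y axis of seat, either way round below 0.1 rad and value of joint carrier below 0.002 m and linear speed of pocket below 0.02 m/s); the robot touches nothing.
It fails at once if the carrier's buffers are squashed to their stop (pressed more than 7.3 mm, about 25 N) (value of joint carrier above 0.0073 m).
It fails at once if the clicked-in pocket is leaned on: with both hooks clicked, the carrier stays pressed more than 4 mm (about 15 N) (z of pocket_centre in the frame of seat below 0.0197 m and horizontal distance between pocket_centre and seat below 0.004 m and value of joint each of hook_left, hook_right below 0.02 rad and value of joint carrier above 0.004 m and velocity of joint carrier above -0.01 m/s).
It fails at once if the tool holder is shifted by more than 20 mm or tipped (distance of holder_centre from where it was at the start of the episode above 0.02 m or angle between holder_centre's own z axis and vertical above 0.3 rad).
It fails at once if the bin is shifted by more than 20 mm (distance of bin from where it was at the start of the episode above 0.02 m).
It fails at once if the wrench is shifted by more than 20 mm (distance of wrench from where it was at the start of the episode above 0.02 m).
It also fails if it takes over 53 s, if anything falls off the work surface, if the arm or the gripper's body presses on something with over 40 N, if the wrist force passes 120 N, or if a joint passes its speed limit or range.

## Working session

There is one attempt and no reset: what is moved stays moved. The work goes in short steps, Python scripts to look and compute and a tool call to move; the robot and the scene stay as the last step left them, time stands still between calls to the robot, and variables do not carry over. Pictures are saved under pics/ and viewed, and the job is handed in when it is done.

Besides the shell and the picture viewer there is one more tool, called after "Emit:" as name(argument=value, ...), one argument or row to a line, values as JSON. apply_moves: Moves the arm, as the interface text tells. Scaled input: -1 to 1 covers 120 mm each way for a shift and 4 degrees each way for a turn. Its arguments: {"type":"object","properties":{"moves":{"type":"string"},"force":{"type":"number"}},"required":["moves"]}

```bash
mkdir -p pics; ls; python3 - <<'E'
from station import bot, imaging, nets
import cv2,json
o=bot.get_obs();print({k:(v if isinstance(v,(int,float)) else [round(float(x),4) for x in v]) for k,v in o.items()})
for n in ("scene","top","wrist"):
    p=imaging.read_camera(n);cv2.imwrite(f"pics/{n}0.png",p["image"][:,:,::-1])
    print(n,{k:(v.tolist() if hasattr(v,'tolist') else v) for k,v in p.items() if k!="image"})
    for q in ("pocket_centre","seat","holder_centre","bin","wrench","rack"):
        for d in nets.spot_point(p,q)[:4]: print(q,d["score"],d["location"])
E
```

```text
pics
{'t': 0.0, 'q': [-1.2781, 0.4778, 0.0223, 1.5565, -0.0115, 1.1093, -0.0831], 'joint_vel': [-0.0026, -0.0013, -0.0007, 0.001, -0.0001, -0.0014, -0.0006], 'joint_torque': [-0.0006, -59.6453, 1.6073, -28.1194, 0.0124, 0.0092, -0.0], 'eef_pos': [0.2631, 0.621, 0.2303], 'tool_rot': [0.0005, 0.8337, 0.5522, -0.0007], 'contact_force': [0.4412, -0.0723, 0.2339], 'torque': [0.0115, -0.0075, 0.0082], 'gripper_width': 0.9996752716878823}
scene {'fx': 456.24944409984386, 'fy': 456.24944409984386, 'cx': 326.6301011363652, 'cy': 238.2226042612307, 'dist_coeffs': [0.03244003139221674, 0.0, 0.0, 0.0, 0.0], 'view': [[-0.1016435952867587, 0.9948143396436309, 0.0036068236147635832, 0.12909735685404852], [0.7000436405013726, 0.07410094321870456, -0.7102449940743569, -0.3559895741625866], [-0.7068291737971535, -0.06966692079821488, -0.7039453382299853, 1.2104945853102], [0.0, 0.0, 0.0, 1.0]], 'shot': 1}
pocket_centre 0.88 [281.5, 201.6]
pocket_centre 0.72 [229.5, 270.0]
pocket_centre 0.65 [155.0, 351.2]
pocket_centre 0.56 [409.8, 361.8]
seat 0.59 [418.7, 203.8]
holder_centre 0.66 [197.9, 195.2]
bin 
[... 609 characters left out ...]
tre 0.86 [389.4, 317.0]
pocket_centre 0.73 [411.2, 229.6]
seat 0.75 [257.6, 306.6]
seat 0.24 [476.0, 299.9]
holder_centre 0.95 [473.2, 299.5]
bin 0.72 [269.8, 177.9]
wrench 0.7 [371.0, 182.0]
rack 0.88 [264.5, 307.0]
wrist {'fx': 331.7272714525039, 'fy': 331.7272714525039, 'cx': 319.53094899102126, 'cy': 240.35551937091046, 'dist_coeffs': [-0.018971498969938338, 0.0, 0.0, 0.0, 0.0], 'mount': [[0.9999995425498835, 0.0004864069304152786, -0.0008235947547983772, -0.00016651132760725496], [-0.00021969376180894698, 0.9548271247741363, 0.2971617632371383, -0.07497076786061332], [0.0009309321527962226, -0.29716144636182534, 0.954826794848926, -0.14167801140956224], [0.0, 0.0, 0.0, 1.0]], 'shot': 3}
```

View pics/scene0.png

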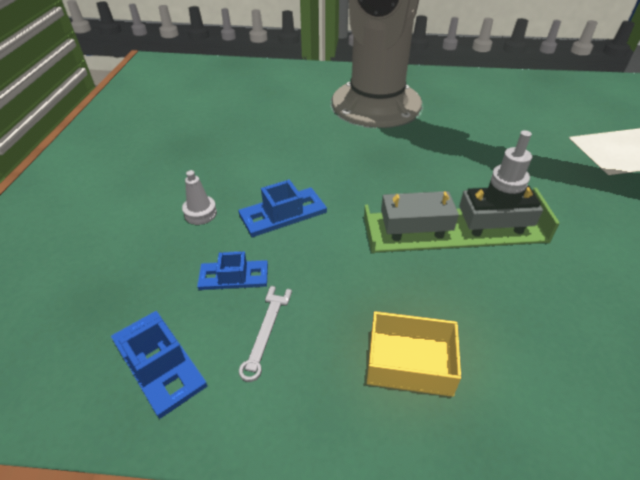

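View pics/top0.png

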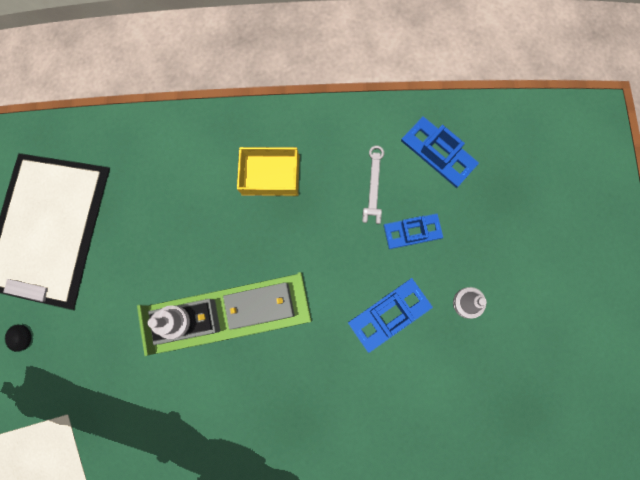

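Three blue pockets could be taken for the part, by top pixel: large at (440,150), middle at (390,315) and smallest at (413,231), which is scene (232,270). The description calls for the smallest. The empty carrier is at top (258,306), and the black fitted station at (180,320). I'll measure these and check a crop.

```bash
cat > h.py <<'E'
from station import bot, imaging, nets
import numpy as np, cv2
from scipy.spatial.transform import Rotation as R
def cam(p,o=None):
    K=np.array([[p["fx"],0,p["cx"]],[0,p["fy"],p["cy"]],[0,0,1]]);D=np.array(p["dist_coeffs"])
    if "view" in p: V=np.array(p["view"])
    else:
        T=np.eye(4);q=o["tool_rot"];T[:3,:3]=R.from_quat([q[1],q[2],q[3],q[0]]).as_matrix();T[:3,3]=o["eef_pos"]
        V=np.linalg.inv(T@np.array(p["mount"]))
    return K,D,V
def toplane(c,px,z):
    K,D,V=c
    u=cv2.undistortPoints(np.array(px,float).reshape(-1,1,2),K,D).reshape(-1,2)
    d=np.c_[u,np.ones(len(u))]@V[:3,:3]; C=-V[:3,:3].T@V[:3,3]
    return C+d*((z-C[2])/d[:,2])[:,None]
def proj(c,P):
    K,D,V=c
    return cv2.projectPoints(np.array(P,float).reshape(-1,1,3),cv2.Rodrigues(V[:3,:3])[0],V[:3,3],K,D)[0].reshape(-1,2)
E
python3 - <<'E'
from h import *
p=imaging.read_camera("top");c=cam(p);im=p["image"]
cv2.imwrite("pics/crop1.png",cv2.resize(im[180:350,210:450,::-1],None,fx=3.3,fy=3.3,interpolation=cv2.INTER_CUBIC))
hsv=cv2.cvtColor(im,cv2.COLOR_RGB2HSV)
m=cv2.inRange(hsv,(105,120,40),(130,255,255))
n,l,s,ce=cv2.connectedComponentsWithStats(m)
for i in range(1,n):
    if s[i,4]<100: continue
    ys,xs=np.where(l==i);P=toplane(c,np.c_[xs,ys],0.009)[:,:2]*1000
    print(s[i],ce[i],cv2.minAreaRect(P.astype(np.float32)))
m=cv2.inRange(hsv,(18,150,120),(32,255,255))
n,l,s,ce=cv2.connectedComponentsWithStats(m)
for i in range(1,n):
    if 4<s[i,4]<300: print(s[i],ce[i],toplane(c,[ce[i]],0.085))
for q in("pocket_centre","pocket_slot","seat"):
    for d in nets.spot_point(p,q): print(q,d,toplane(c,[d["location"]],dict(pocket_centre=.0195,pocket_slot=.009,seat=.068)[q]))
E
```

```text
[ 402  117   76   70 2294] [440.35614647 150.27375763] ((803.2405395507812, -299.08465576171875), (156.802490234375, 89.25892639160156), 45.60224151611328)
[ 384  214   59   35 1181] [412.89923793 230.80270957] ((627.48388671875, -226.5440673828125), (53.50380325317383, 114.35107421875), 9.48397159576416)
[ 349  278   83   74 2348] [389.67844974 314.98977853] ((458.16888427734375, -170.76773071289062), (71.88114166259766, 157.0678253173828), 32.72478103637695)
[277 298   6   6  29] [279.44827586 300.4137931 ] [[0.49025258 0.04024992 0.085     ]]
[231 308   5   5  22] [232.90909091 310.22727273] [[0.47409566 0.12737778 0.085     ]]
[198 314   7   6  35] [201.08571429 316.82857143] [[0.46295803 0.18761058 0.085     ]]
pocket_centre {'location': [441.4, 145.5], 'score': 0.91} [[ 0.80666719 -0.2971469   0.0195    ]]
pocket_centre {'location': [393.4, 319.2], 'score': 0.79} [[ 0.44905883 -0.17586785  0.0195    ]]
pocket_centre {'location': [410.5, 230.3], 'score': 0.63} [[ 0.62605831 -0.21965649  0.0195    ]]
pocket_slot {'location': [417.5, 298.2], 'score': 0.94} [[ 0.48890255 -0.22757112  0.009     ]]
pocket_slot {'location': [393.8, 233.2], 'score': 0.87} [[ 0.62297324 -0.18658267  0.009     ]]
pocket_slot {'location': [420.6, 133.0], 'score': 0.84} [[ 0.84041542 -0.25691903  0.009     ]]
seat {'location': [260.1, 304.7], 'score': 0.94} [[0.48361505 0.07934878 0.068     ]]
```

```bash
python3 - <<'E'
from h import *
p=imaging.read_camera("scene");c=cam(p)
for q in("pocket_centre","pocket_slot","seat"):
    for d in nets.spot_point(p,q): print(q,d,toplane(c,[d["location"]],dict(pocket_centre=.0195,pocket_slot=.009,seat=.068)[q]))
E
```

```text
pocket_centre {'location': [279.5, 198.0], 'score': 0.81} [[ 0.43366295 -0.17921308  0.0195    ]]
pocket_centre {'location': [232.8, 270.9], 'score': 0.8} [[ 0.63032385 -0.22371896  0.0195    ]]
pocket_centre {'location': [150.6, 351.5], 'score': 0.77} [[ 0.79210485 -0.30237476  0.0195    ]]
pocket_slot {'location': [255.8, 271.4], 'score': 0.74} [[ 0.61853363 -0.18822283  0.009     ]]
pocket_slot {'location': [174.1, 386.5], 'score': 0.74} [[ 0.83568507 -0.25508589  0.009     ]]
pocket_slot {'location': [251.9, 217.1], 'score': 0.71} [[ 0.48343868 -0.224851    0.009     ]]
seat {'location': [419.8, 206.1], 'score': 0.63} [[0.48678797 0.0862611  0.068     ]]
```

View pics/crop1.png

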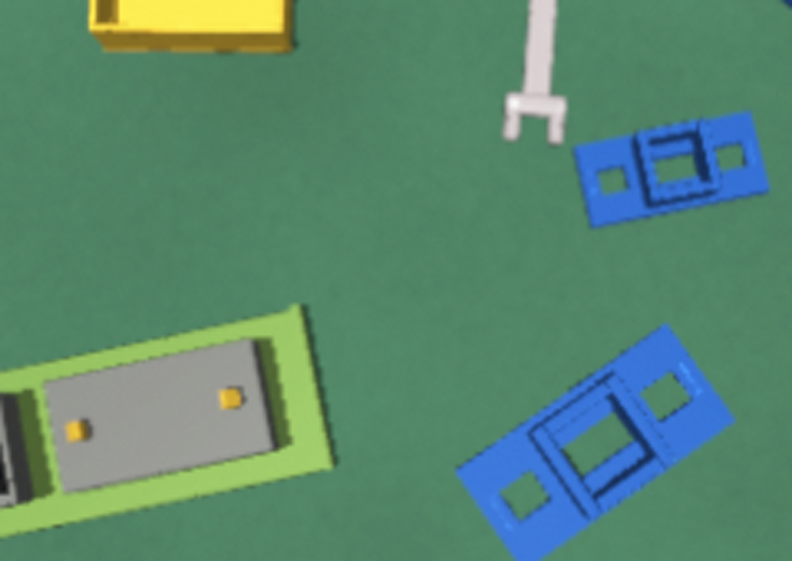

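The smallest pocket measures about 53.5 x 114 mm at (0.627, -0.226) with yaw about 9.5°, which matches the description. The seat is near (0.482, 0.084), yaw about 10.5°. I'll rise and turn first.

Emit:
apply_moves(
  moves="-1 0 0 -0.06 0 0 1;-1 0 0 -0.06 0 0 1;-1 0 0 -0.06 0 0 1;-1 0 0 -0.06 0 0 1;-1 0 0 -0.06 0 0 1;-1 0 0 -0.06 0 0 1;-1 0 0 -0.06 0 0 1;-1 0 0 -0.06 0 0 1;-1 0 0 -0.06 0 0 1;-1 0 0 -0.06 0 0 1;-1 0 0 -0.06 0 0 1;-1 0 0 -0.06 0 0 1",
  force=100,
)

```text
t: 2.45
eef_pos: [0.2633, 0.6215, 0.3181]
tool_rot: [-0.0, 0.987, 0.164, -0.0]
contact_force: [0.1, -1.1, 0.5]
gripper_width: 0.999
```

Emit:
apply_moves(
  moves="-1 0 0 0 0 0 1;-1 0 0 0 0 0 1;-1 0 0 0 0 0 0.4;-1 0 0 0 0 0 0",
)

```text
t: 2.78
eef_pos: [0.2632, 0.6216, 0.3177]
tool_rot: [-0.0, 0.997, 0.082, 0.0]
contact_force: [0.1, -0.5, 0.3]
gripper_width: 1.0
```

Emit:
apply_moves(
  moves="-1 0.077 0.311 0 0 0 0;-1 0.077 0.311 0 0 0 0;-1 0.077 0.311 0 0 0 0;-1 0.077 0.311 0 0 0 0;-1 0.077 0.311 0 0 0 0;-1 0.077 0.311 0 0 0 0;-1 0.077 0.311 0 0 0 0;-1 0.077 0.311 0 0 0 0;-1 0.077 0.311 0 0 0 0;-1 0.077 0.311 0 0 0 0;-1 0.077 0.311 0 0 0 0;-1 0.077 0.311 0 0 0 0",
)

```text
t: 3.78
eef_pos: [0.4466, 0.196, 0.318]
tool_rot: [-0.0, 0.997, 0.083, 0.0]
contact_force: [0.4, 0.5, -0.0]
gripper_width: 1.003
```

Emit:
apply_moves(
  moves="-1 0.077 0.311 0 0 0 0;-1 0.077 0.311 0 0 0 0;-1 0.077 0.311 0.09 0 0 0;-1 0.077 0.311 0.09 0 0 0;-1 0.077 0.311 0.09 0 0 0;-1 0.077 0.311 0.09 0 0 0;-1 0.077 0.311 0.09 0 0 0;-1 0.077 0.311 0.09 0 0 0;-1 0.077 0.311 0.09 0 0 0;-1 0.077 0.311 0.09 0 0 0;-1 0.077 0.311 0.09 0 0 0;-1 0.077 0.311 0.09 0 0 0",
)

```text
t: 4.78
eef_pos: [0.6296, -0.2272, 0.2089]
tool_rot: [-0.0, 0.997, 0.083, 0.0]
contact_force: [0.9, 0.5, 0.5]
gripper_width: 0.998
```

Emit:
apply_moves(
  moves="-1 0 0 0 0 0 0;-1 0 0 0 0 0 0;-1 0 0 0 0 0 0",
)

```text
t: 5.03
eef_pos: [0.6289, -0.2254, 0.2094]
tool_rot: [-0.0, 0.997, 0.082, -0.0]
contact_force: [0.4, 0.1, -0.3]
gripper_width: 0.997
```

```bash
python3 - <<'E'
from h import *
o=bot.get_obs();print(o["eef_pos"],o["tool_rot"])
p=imaging.read_camera("wrist");c=cam(p,o);im=p["image"]
cv2.imwrite("pics/w1.png",im[:,:,::-1])
hsv=cv2.cvtColor(im,cv2.COLOR_RGB2HSV)
m=cv2.inRange(hsv,(105,120,40),(130,255,255))
n,l,s,ce=cv2.connectedComponentsWithStats(m)
for i in range(1,n):
    if s[i,4]<300: continue
    ys,xs=np.where(l==i);P=toplane(c,np.c_[xs,ys],0.009)[:,:2]*1000
    print(s[i],ce[i],cv2.minAreaRect(P.astype(np.float32)))
for q in("pocket_centre","pocket_slot"):
    for d in nets.spot_point(p,q): print(q,d,toplane(c,[d["location"]],dict(pocket_centre=.0195,pocket_slot=.009,seat=.068)[q]))
E
```

```text
[ 0.62887615 -0.22538845  0.20938869] [-3.50310372e-04  9.96591775e-01  8.24903170e-02 -2.41808074e-04]
[   81    34   147   184 12765] [150.66141794 126.61112417] ((450.9006042480469, -176.69615173339844), (93.77781677246094, 158.54324340820312), 32.79054260253906)
[ 292  160   51  106 4339] [317.23092879 210.87646923] ((627.5393676757812, -228.83316040039062), (51.58998489379883, 113.1998519897461), 9.725362777709961)
[ 381  233  151  121 7509] [464.73698229 291.11439606] ((809.0413208007812, -306.34088134765625), (158.14627075195312, 108.17161560058594), 45.68363571166992)
pocket_centre {'location': [147.9, 134.2], 'score': 0.95} [[ 0.4541733  -0.17496126  0.0195    ]]
pocket_centre {'location': [460.2, 302.3], 'score': 0.92} [[ 0.80076148 -0.29850848  0.0195    ]]
pocket_centre {'location': [320.0, 216.7], 'score': 0.72} [[ 0.63028492 -0.22785593  0.0195    ]]
pocket_slot {'location': [502.5, 266.4], 'score': 0.92} [[ 0.84049209 -0.25257159  0.009     ]]
pocket_slot {'location': [319.2, 173.4], 'score': 0.87} [[ 0.62244946 -0.18590263  0.009     ]]
pocket_slot {'location': [187.9, 188.0], 'score': 0.79} [[ 0.49106231 -0.22271975  0.009     ]]
```

View pics/w1.png

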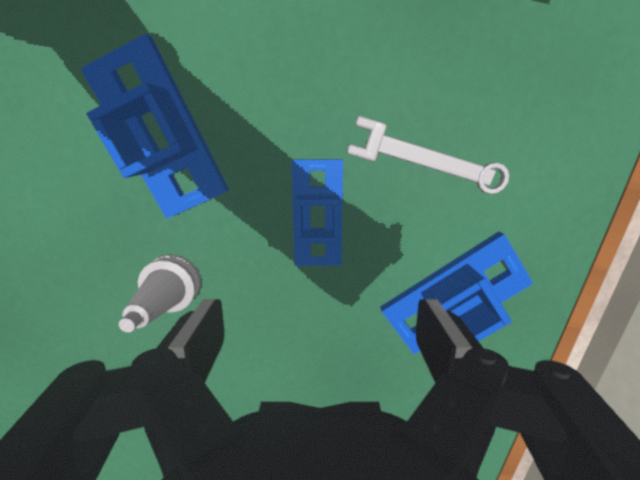

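The wrist view shows the small pocket at pixel (317,212), centred below the tool, with clear room for the fingers. The wrench jaws are at (365,140), and the look-alikes are at (150,125) and (460,300). I'll go down for a closer measurement.

Emit:
apply_moves(
  moves="-1 -0.005 0.005 0.215 0 0 -0.06;-1 -0.005 0.005 0.215 0 0 0;-1 -0.005 0.005 0.215 0 0 0;-1 0 0.005 0.215 0 0 0;-1 0 0 0.215 0 0 0;-1 0 0 0 0 0 0;-1 0 0 0 0 0 0;-1 0 0 0 0 0 0",
)

```text
t: 5.85
eef_pos: [0.6287, -0.228, 0.0826]
tool_rot: [0.0, 0.996, 0.085, 0.001]
contact_force: [0.7, -0.4, 0.7]
gripper_width: 0.999
```

```bash
python3 - <<'E'
from h import *
o=bot.get_obs();print(o["eef_pos"],o["tool_rot"],o["contact_force"])
p=imaging.read_camera("wrist");c=cam(p,o);im=p["image"]
cv2.imwrite("pics/w2.png",im[:,:,::-1])
hsv=cv2.cvtColor(im,cv2.COLOR_RGB2HSV)
m=cv2.inRange(hsv,(105,120,40),(130,255,255))
n,l,s,ce=cv2.connectedComponentsWithStats(m)
for i in range(1,n):
    if s[i,4]<300: continue
    ys,xs=np.where(l==i);P=toplane(c,np.c_[xs,ys],0.009)[:,:2]*1000
    print(s[i],ce[i],cv2.minAreaRect(P.astype(np.float32)))
for q in("pocket_centre","pocket_slot"):
    for d in nets.spot_point(p,q): print(q,d,toplane(c,[d["location"]],dict(pocket_centre=.0195,pocket_slot=.009,seat=.068)[q]))
E
```

```text
[ 0.62870091 -0.22802974  0.08257607] [3.23311917e-04 9.96387417e-01 8.49164229e-02 1.10078039e-03] [ 0.74157789 -0.37539745  0.71118693]
[    0     0   181   256 26806] [ 70.95191375 130.26162053] ((449.7798767089844, -182.8917236328125), (106.01712036132812, 149.11593627929688), 32.70200729370117)
[  276   167    81   158 10456] [316.45562357 244.16038638] ((627.291748046875, -228.16392517089844), (51.603965759277344, 113.69707489013672), 9.685227394104004)
[ 477  276  155  122 8510] [562.1853114  332.13137485] ((830.7431640625, -281.79388427734375), (94.08016204833984, 112.00177001953125), 45.79698944091797)
[407 367  29  36 598] [421.58026756 383.80267559] ((730.0084838867188, -324.5934143066406), (22.134960174560547, 27.4816837310791), 44.54676818847656)
pocket_centre {'location': [316.9, 257.6], 'score': 0.78} [[ 0.62779694 -0.22876596  0.0195    ]]
pocket_centre {'location': [38.8, 122.0], 'score': 0.59} [[ 0.45201726 -0.17266641  0.0195    ]]
pocket_slot {'location': [590.2, 330.7], 'score': 0.94} [[ 0.84199574 -0.25601157  0.009     ]]
pocket_slot {'location': [110.9, 212.6], 'score': 0.81} [[ 0.48773114 -0.22437101  0.009     ]]
pocket_slot {'location': [318.3, 193.4], 'score': 0.78} [[ 0.62185001 -0.18856932  0.009     ]]
```

View pics/w2.png

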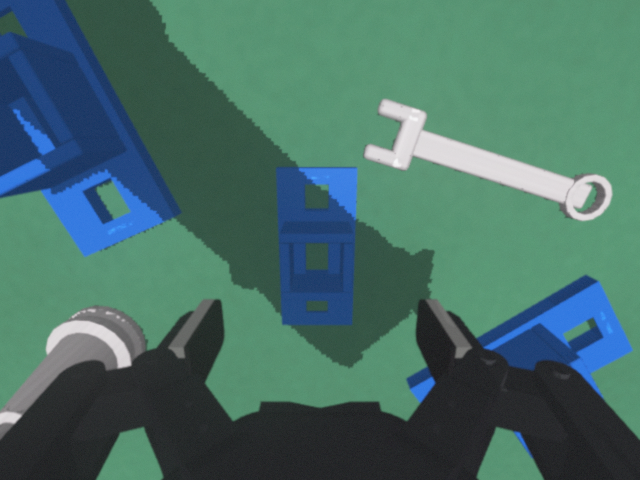

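The pocket is at (0.6273, -0.2282), yaw 9.7°, aligned to within about 1 mm. I'll descend and grip.

Emit:
apply_moves(
  moves="-1 -0.005 0 0.15 0 0 0;-1 -0.006 0 0.15 0 0 0;-1 0 0 0.15 0 0 0;-1 0 0 0.1 0 0 0;-1 0 0 0.063 0 0 0;-1 0 0 0 0 0 0;-1 0 0 0 0 0 0",
  force=60,
)

```text
t: 6.58
eef_pos: [0.6266, -0.2288, 0.0076]
tool_rot: [0.0, 0.996, 0.084, 0.0]
contact_force: [0.1, -0.8, 0.0]
gripper_width: 0.999
```

Emit:
apply_moves(
  moves="0 0 0 0 0 0 0;0.1 0 0 0 0 0 0;0.2 0 0 0 0 0 0;0.4 0 0 0 0 0 0;1 0 0 0 0 0 0;1 0 0 0 0 0 0;1 0 0 0 0 0 0;1 0 0 0 0 0 0;1 0 0 0 0 0 0;1 0 0 0 0 0 0",
  force=60,
)

```text
t: 7.42
eef_pos: [0.6271, -0.2288, 0.0081]
tool_rot: [0.0, 0.996, 0.084, 0.001]
contact_force: [0.2, 0.4, 6.3]
gripper_width: 0.504
```

```bash
python3 - <<'E'
from h import *
o=bot.get_obs();print(o["eef_pos"],o["tool_rot"],o["contact_force"],o["gripper_width"])
p=imaging.read_camera("wrist");im=p["image"]
cv2.imwrite("pics/w3.png",im[:,:,::-1])
E
```

```text
[ 0.62706043 -0.22883623  0.00809274] [2.29261765e-04 9.96437957e-01 8.43249036e-02 8.10257404e-04] [0.19642888 0.39533704 6.25052227] 0.5042226153199305
```

View pics/w3.png

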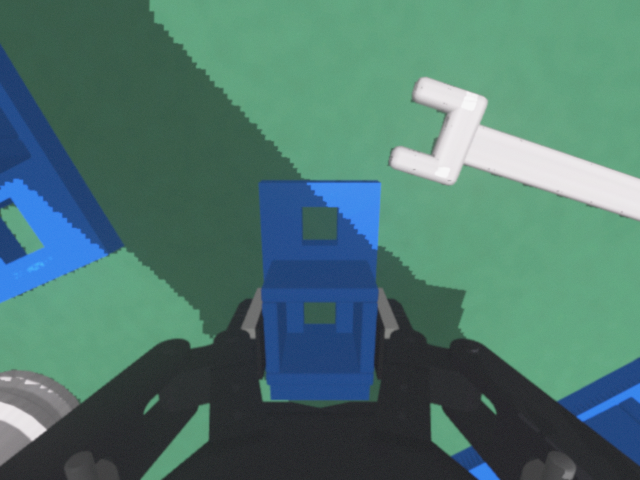

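The collar is gripped, with both pads against its x faces and the opening at about 43 mm. Now I'll lift.

Emit:
apply_moves(
  moves="1 0 0 0 0 0 0;1 0 0 -0.04 0 0 0;1 0 0 -0.12 0 0 0;1 0 0 -0.25 0 0 0;1 0 0 -0.3 0 0 0;1 0 0 -0.3 0 0 0;1 0 0 -0.3 0 0 0;1 0 0 -0.2 0 0 0;1 0 0 -0.09 0 0 0;1 0 0 0 0 0 0;1 0 0 0 0 0 0",
  force=80,
)

```text
t: 8.38
eef_pos: [0.6258, -0.2281, 0.1985]
tool_rot: [-0.0, 0.996, 0.084, -0.0]
contact_force: [-0.4, 0.2, -2.3]
gripper_width: 0.498
```

Emit:
apply_moves(
  moves="1 0.01 -0.1 0 0 0 0;1 0.02 -0.25 0 0 0 0;1 0.02 -0.3 0 0 0 0;1 0.03 -0.3 0 0 0 0;1 0.03 -0.3 0 0 0 0;1 0.03 -0.3 0 0 0 0;1 0.03 -0.3 0 0 0 0;1 0.02 -0.3 0 0 0 0;1 0.02 -0.3 0 0 0 0;1 0.01 -0.2 0 0 0 0;1 0 -0.06 0 0 0 0;1 0 0 0 0 0 0",
)

```text
t: 9.38
eef_pos: [0.5956, 0.1007, 0.1968]
tool_rot: [-0.0, 0.996, 0.087, -0.002]
contact_force: [0.8, 0.4, -0.8]
gripper_width: 0.499
```

Emit:
apply_moves(
  moves="1 0 0 0 0 0 0;1 0 0 0 0 0 0;1 0 0 0 0 0 0",
)

```text
t: 9.63
eef_pos: [0.5976, 0.0942, 0.1988]
tool_rot: [0.0, 0.997, 0.083, -0.0]
contact_force: [0.3, -0.3, -2.3]
gripper_width: 0.501
```

```bash
python3 - <<'E'
from h import *
o=bot.get_obs();print(o["eef_pos"],o["tool_rot"],o["contact_force"],o["gripper_width"])
p=imaging.read_camera("wrist");c=cam(p,o);im=p["image"]
cv2.imwrite("pics/w4.png",im[:,:,::-1])
hsv=cv2.cvtColor(im,cv2.COLOR_RGB2HSV)
m=cv2.inRange(hsv,(18,150,100),(32,255,255))
n,l,s,ce=cv2.connectedComponentsWithStats(m)
for i in range(1,n):
    if 8<s[i,4]<500: print(s[i],ce[i],toplane(c,[ce[i]],0.085))
for q in("seat",):
    for d in nets.spot_point(p,q): print(q,d,toplane(c,[d["location"]],.068))
m=cv2.inRange(hsv,(105,120,30),(130,255,255))
n,l,s,ce=cv2.connectedComponentsWithStats(m)
zf=o["eef_pos"][2]-.0081+.009
for i in range(1,n):
    if s[i,4]<2000: continue
    ys,xs=np.where(l==i);P=(toplane(c,np.c_[xs,ys],zf)[:,:2]-o["eef_pos"][:2])*1000
    print(s[i],ce[i],cv2.minAreaRect(P.astype(np.float32)))
E
```

```text
[0.59756204 0.09424093 0.19884741] [ 4.72036327e-04  9.96566101e-01  8.27992685e-02 -2.52420654e-04] [ 0.31731851 -0.31553063 -2.30831705] 0.5013643506570068
[143  73  27  18 338] [155.49112426  81.38757396] [[0.46489303 0.18683556 0.085     ]]
[158 160  23  13 217] [168.42396313 166.56682028] [[0.47617235 0.12866301 0.085     ]]
[175 265  20  14 192] [185.125      271.88541667] [[0.49274928 0.04405619 0.085     ]]
seat {'location': [180.1, 215.5], 'score': 0.57} [[0.48001551 0.08677365 0.068     ]]
[  259   181   122   219 22810] [319.3853573  288.84699693] ((0.4180107116699219, 0.8248710632324219), (55.25063705444336, 113.53811645507812), 9.515174865722656)
```

View pics/w4.png

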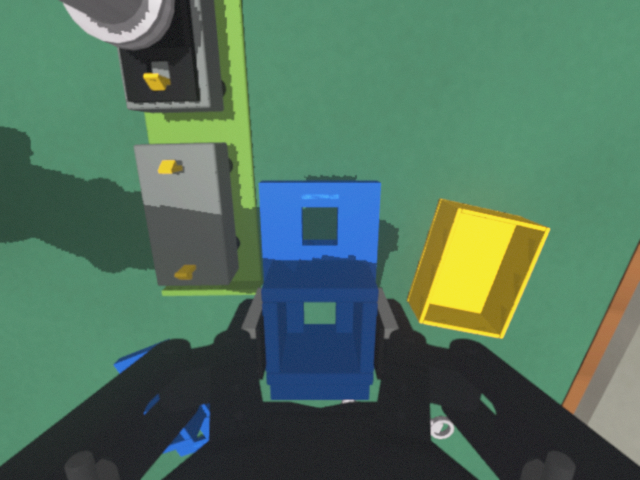

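The lifted pocket sits at pixels (259-380, 181-400). The empty carrier's hooks are at (168,167) and (185,272). I'll refine the carrier's pose by fitting its top rectangle in the wrist and top views.

```bash
python3 - <<'E'
from h import *
o=bot.get_obs()
p=imaging.read_camera("wrist");c=cam(p,o);a=p["image"]
t=imaging.read_camera("top");ct=cam(t);b=t["image"]
np.savez("s.npz",a=a,b=b,Kc=c[0],Dc=c[1],Vc=c[2],Kt=ct[0],Dt=ct[1],Vt=ct[2])
def draw(im,cc,x,y,yaw,box,f,fn):
    x0,y0,x1,y1=box
    I=cv2.resize(im[y0:y1,x0:x1,::-1],None,fx=f,fy=f,interpolation=cv2.INTER_CUBIC)
    Rz=R.from_euler('z',yaw,degrees=True).as_matrix()
    for z,w,l,col in((0.068,33,62,(0,0,255)),):
        P=np.array([[w,l,0],[-w,l,0],[-w,-l,0],[w,-l,0]])/1000@Rz.T+[x,y,z]
        q=((proj(cc,P)-[x0,y0]+.5)*f).astype(np.int32);cv2.polylines(I,[q],True,col,1)
    for s in(1,-1):
        P=np.array([[5,s*43,22],[-5,s*43,22]])/1000@Rz.T+[x,y,.068]
        q=((proj(cc,P)-[x0,y0]+.5)*f).astype(np.int32);cv2.polylines(I,[q],True,(255,0,255),1)
    cv2.imwrite(fn,I)
draw(a,c,.4833,.0851,10.8,(120,130,250,300),3.4,"pics/f1.png")
draw(b,ct,.4833,.0851,10.8,(210,270,320,340),6,"pics/f2.png")
E
```

```text
(no output)
```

View pics/f1.png

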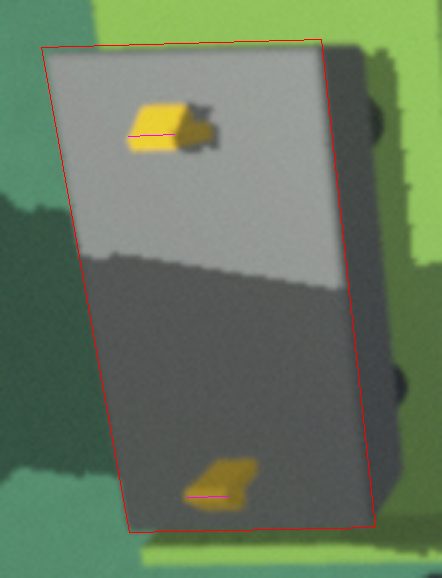

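View pics/f2.png

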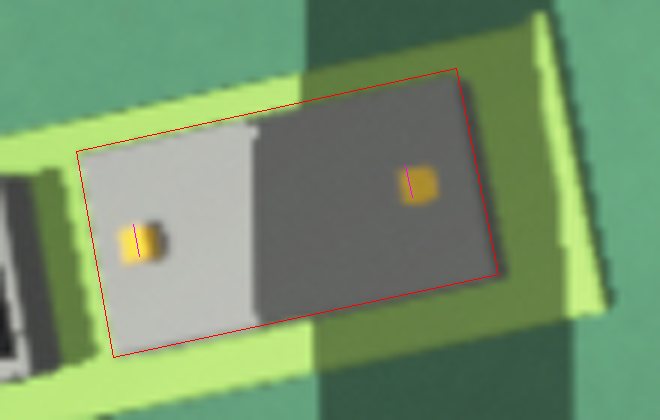

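The model fits both views within about 1–2 mm. I'll move above the hooks, with the underside still about 25 mm above the tips, and look through the slot.

Emit:
apply_moves(
  moves="1 0 0 0 0 0 -0.33;1 -0.1 -0.01 0 0 0 0;1 -0.2 -0.02 0 0 0 0;1 -0.25 -0.025 0 0 0 0;1 -0.2 -0.02 0 0 0 0;1 -0.15 -0.013 0 0 0 0;1 -0.052 -0.005 0.1 0 0 0;1 0 0 0.2 0 0 0;1 0 0 0.2 0 0 0;1 0 0 0.1 0 0 0;1 0 0 0.015 0 0 0;1 0 0 0 0 0 0",
)

```text
t: 10.83
eef_pos: [0.4832, 0.0852, 0.1251]
tool_rot: [0.0, 0.995, 0.096, -0.001]
contact_force: [-0.0, -0.3, -1.1]
gripper_width: 0.504
```

Emit:
apply_moves(
  moves="1 0 0 0 0 0 0;1 0 0 0 0 0 0;1 0 0 0 0 0 0",
)

```text
t: 11.08
eef_pos: [0.4842, 0.0857, 0.1263]
tool_rot: [-0.0, 0.995, 0.096, 0.001]
contact_force: [1.1, -0.0, -1.8]
gripper_width: 0.505
```

```bash
python3 - <<'E'
from h import *
o=bot.get_obs();print(o["eef_pos"],o["tool_rot"],o["contact_force"],o["gripper_width"])
p=imaging.read_camera("wrist");c=cam(p,o);im=p["image"]
cv2.imwrite("pics/w5.png",im[:,:,::-1])
cv2.imwrite("pics/w5c.png",cv2.resize(im[160:420,240:400,::-1],None,fx=3,fy=3)[:600])
p=imaging.read_camera("scene");im=p["image"]
cv2.imwrite("pics/s5.png",cv2.resize(im[120:270,340:580,::-1],None,fx=3.3,fy=3.3))
p=imaging.read_camera("top");im=p["image"]
cv2.imwrite("pics/t5.png",cv2.resize(im[230:380,130:370,::-1],None,fx=3.3,fy=3.3))
E
```

```text
[0.48417819 0.08574565 0.12630311] [-3.65041226e-04  9.95399632e-01  9.58047048e-02  9.47315607e-04] [ 1.14226804 -0.02883493 -1.77574981] 0.504943847644727
```

View pics/w5c.png

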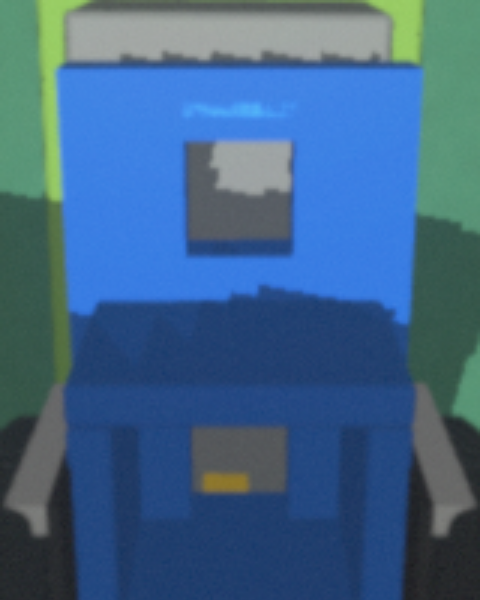

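View pics/s5.png

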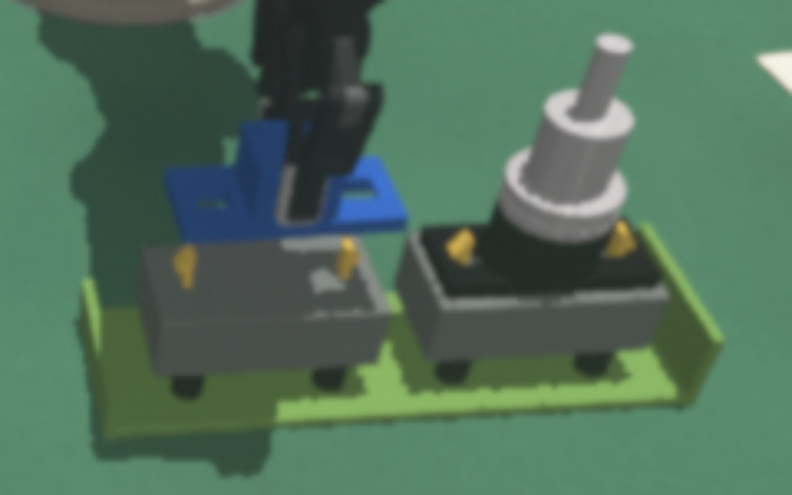

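View pics/t5.png

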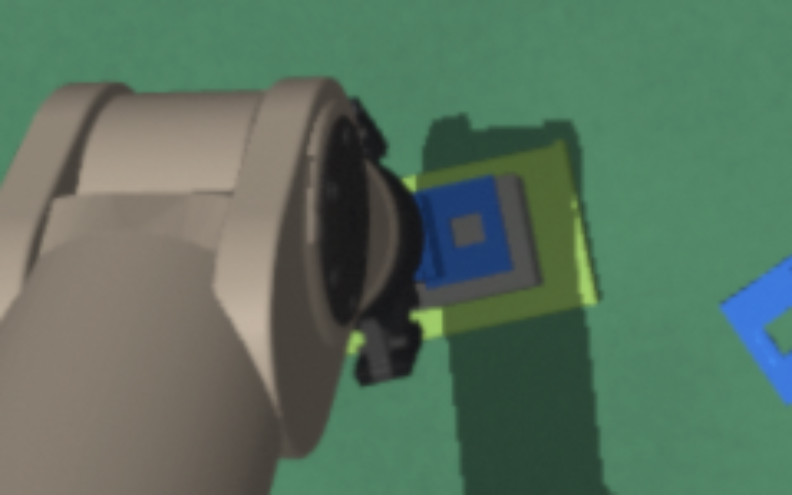

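```bash
python3 - <<'E'
from h import *
O=bot.get_obs();o=dict(O)
print(O["eef_pos"])
p=imaging.read_camera("wrist");c=cam(p,o);im=p["image"]
T=np.eye(4);q=o["tool_rot"];T[:3,:3]=R.from_quat([q[1],q[2],q[3],q[0]]).as_matrix();T[:3,3]=o["eef_pos"];Ti=np.linalg.inv(T)
cv2.imwrite("pics/w6c.png",cv2.resize(im[150:250,250:390,::-1],None,fx=5.7,fy=5.7,interpolation=cv2.INTER_CUBIC))
def tl(px,z): return ((toplane(c,px,z)@Ti[:3,:3].T+Ti[:3,3])*1000).round(1)
zf=o["eef_pos"][2]+.0009
g=im.astype(int)
for col in(290,316,345):print([(r,tuple(g[r,col])) for r in range(155,190,2)])
print("far flange edge", tl([[290,181.7],[345,181.7]],zf))
print("far carrier edge", tl([[270,163.5],[316,163.5],[360,163.5]],.068))
print("hook -y inner tip", tl([[307.7,317.7],[323,317.7]],.090))
print("slot edges x", tl([[302,225],[337.5,225]],zf))
# slot far/near edges at top
print("slot rows", tl([[320,207],[320,240.5]],zf))
E
```

```text
[0.48368567 0.08576659 0.12584554]
[(155, (np.int64(152), np.int64(205), np.int64(100))), (157, (np.int64(150), np.int64(202), np.int64(97))), (159, (np.int64(123), np.int64(156), np.int64(97))), (161, (np.int64(83), np.int64(89), np.int64(88))), (163, (np.int64(101), np.int64(106), np.int64(105))), (165, (np.int64(143), np.int64(150), np.int64(146))), (167, (np.int64(161), np.int64(166), np.int64(164))), (169, (np.int64(162), np.int64(167), np.int64(164))), (171, (np.int64(161), np.int64(166), np.int64(163))), (173, (np.int64(161), np.int64(167), np.int64(164))), (175, (np.int64(162), np.int64(166), np.int64(164))), (177, (np.int64(163), np.int64(168), np.int64(165))), (179, (np.int64(147), np.int64(153), np.int64(154))), (181, (np.int64(52), np.int64(79), np.int64(121))), (183, (np.int64(61), np.int64(122), np.int64(219))), (185, (np.int64(64), np.int64(130), np.int64(228))), (187, (np.int64(65), np.int64(132), np.int64(229))), (189, (np.int64(65), np.int64(131), np.int64(229)))]
[(155, (np.int64(154), np.int64(205), np.int64(101))), (157, (np.int64(153), np.int64(204), np.int64(10
[... 1419 characters left out ...]
64(166), np.int64(164))), (177, (np.int64(125), np.int64(131), np.int64(130))), (179, (np.int64(93), np.int64(101), np.int64(109))), (181, (np.int64(48), np.int64(78), np.int64(127))), (183, (np.int64(61), np.int64(123), np.int64(219))), (185, (np.int64(67), np.int64(131), np.int64(229))), (187, (np.int64(64), np.int64(132), np.int64(229))), (189, (np.int64(62), np.int64(130), np.int64(228)))]
far flange edge [[-11.9 -57.2  -0.9]
 [ 11.3 -57.2  -0.9]]
far carrier edge [[-28.6 -60.3  57.8]
 [ -1.5 -60.3  57.9]
 [ 24.4 -60.3  57.9]]
hook -y inner tip [[-6.6 29.2 35.8]
 [ 2.7 29.2 35.8]]
slot edges x [[ -7.1 -38.3  -0.9]
 [  8.4 -38.3  -0.9]]
slot rows [[  0.8 -46.3  -0.9]
 [  0.8 -31.2  -0.9]]
```

View pics/w6c.png

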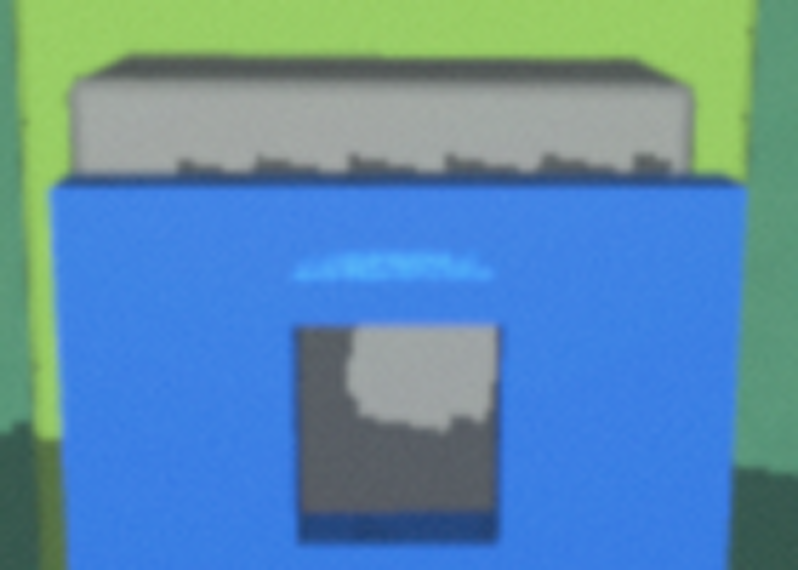

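Relative to the pocket, the seat is about 2 mm off in tool -x and 1.9 mm off in tool +y. I'll correct that, go lower and check again.

Emit:
apply_moves(
  moves="1 -0.009 0.008 0.03 0 0 0.08;1 -0.0085 0.008 0.05 0 0 0;1 0 0 0.05 0 0 0;1 0 0 0.05 0 0 0;1 0 0 0 0 0 0;1 0 0 0 0 0 0;1 0 0 0 0 0 0;1 0 0 0 0 0 0",
)

```text
t: 11.95
eef_pos: [0.4819, 0.0833, 0.1039]
tool_rot: [-0.0, 0.996, 0.093, 0.0]
contact_force: [-1.3, -0.0, -1.1]
gripper_width: 0.504
```

```bash
cat > look.py <<'E'
from h import *
import sys
o=dict(bot.get_obs());print(o["eef_pos"],o["tool_rot"],o["contact_force"])
p=imaging.read_camera("wrist");c=cam(p,o);im=p["image"];n=sys.argv[1]
cv2.imwrite(f"pics/{n}.png",cv2.resize(im[150:350,250:390,::-1],None,fx=3,fy=3,interpolation=cv2.INTER_CUBIC))
s=imaging.read_camera("scene")["image"]
cv2.imwrite(f"pics/{n}s.png",cv2.resize(s[150:250,370:480,::-1],None,fx=6,fy=6,interpolation=cv2.INTER_CUBIC))
E
python3 look.py a1
```

```text
[0.48188174 0.08331558 0.10386189] [-7.02125463e-06  9.95666864e-01  9.29917774e-02  1.57172548e-04] [-1.30076397 -0.03682156 -1.08581272]
```

View pics/a1.png

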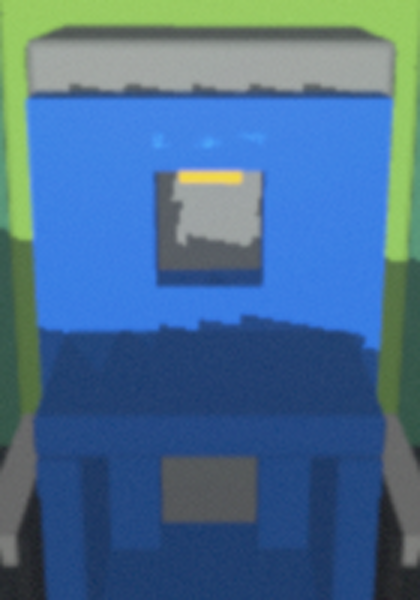

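View pics/a1s.png

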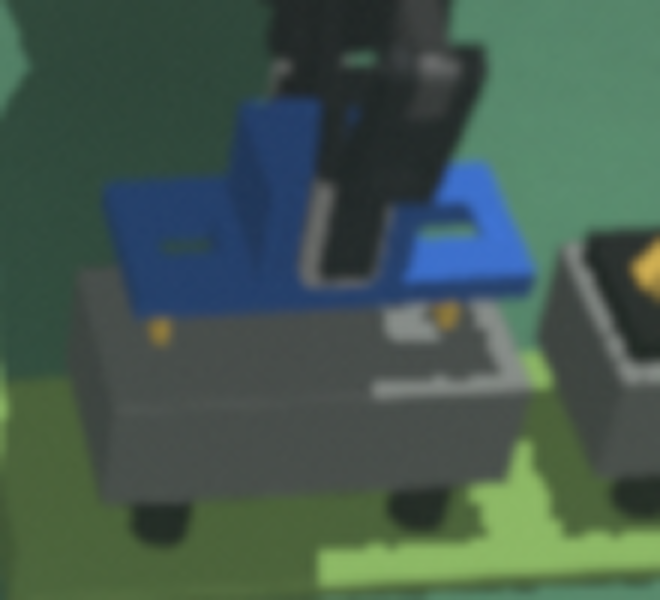

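```bash
python3 - <<'E'
from h import *
o=dict(bot.get_obs())
p=imaging.read_camera("wrist");c=cam(p,o)
T=np.eye(4);q=o["tool_rot"];T[:3,:3]=R.from_quat([q[1],q[2],q[3],q[0]]).as_matrix();T[:3,3]=o["eef_pos"];Ti=np.linalg.inv(T)
print(o["eef_pos"])
def tl(px,z): return ((toplane(c,np.array(px)/3.+[250,150],z)@Ti[:3,:3].T+Ti[:3,3])*1000).round(1)
zf=o["eef_pos"][2]+.0009
print("far flange",tl([[210,97]],zf),"carrier",tl([[28,41],[211,41],[395,41]],.068),"hook in",tl([[178,183],[243,183]],.090),"slot",tl([[210,171],[210,270]],zf), tl([[156,220],[264,220]],zf))
E
```

```text
[0.48187098 0.08339749 0.10396009]
far flange [[  0.8 -56.9  -0.9]] carrier [[-31.  -61.9  36. ]
 [  1.  -61.9  36. ]
 [ 33.1 -61.9  36. ]] hook in [[ -4.3 -41.4  14. ]
 [  6.  -41.4  14. ]] slot [[  0.8 -46.3  -0.9]
 [  0.8 -31.5  -0.9]] [[ -7.1 -39.1  -0.9]
 [  8.6 -39.1  -0.9]]
```

In the hook/slot crop, the +y hook at (178–243,177) sits centred in the slot (156–264). The pocket and seat agree within 0.3 mm in x and y, so I'll go down, with finer steps as force builds.

Emit:
apply_moves(
  moves="1 0 0 0.02 0 0 0;1 0 0 0.02 0 0 0;1 0 0 0.02 0 0 0;1 0 0 0.02 0 0 0;1 0 0 0.02 0 0 0;1 0 0 0 0 0 0;1 0 0 0 0 0 0",
  force=100,
)

```text
t: 12.68
eef_pos: [0.4815, 0.0832, 0.0915]
tool_rot: [0.0, 0.996, 0.093, -0.0]
contact_force: [0.2, 0.1, -2.1]
gripper_width: 0.5
```

Emit:
apply_moves(
  moves="1 0 0 0.01 0 0 0;1 0 0 0.01 0 0 0;1 0 0 0.01 0 0 0;1 0 0 0 0 0 0;1 0 0 0 0 0 0",
)

```text
t: 13.1
eef_pos: [0.4817, 0.0836, 0.0881]
tool_rot: [-0.0, 0.996, 0.093, 0.0]
contact_force: [0.1, 1.4, -1.9]
gripper_width: 0.505
```

```bash
python3 look.py a2
```

```text
[0.48171463 0.08358323 0.08814077] [-1.54254723e-04  9.95657744e-01  9.30893717e-02  4.61099543e-05] [ 0.05506619  1.37439452 -1.93826746]
```

View pics/a2.png

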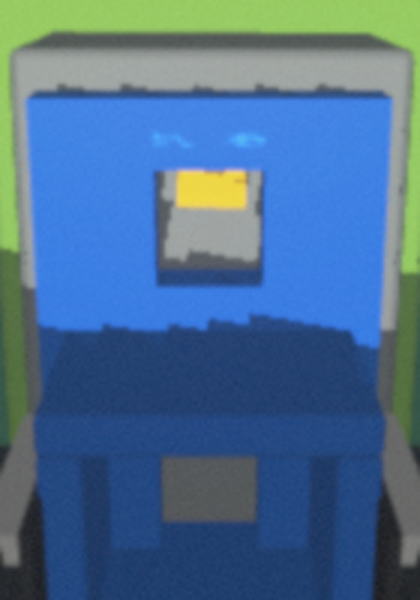

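View pics/a2s.png

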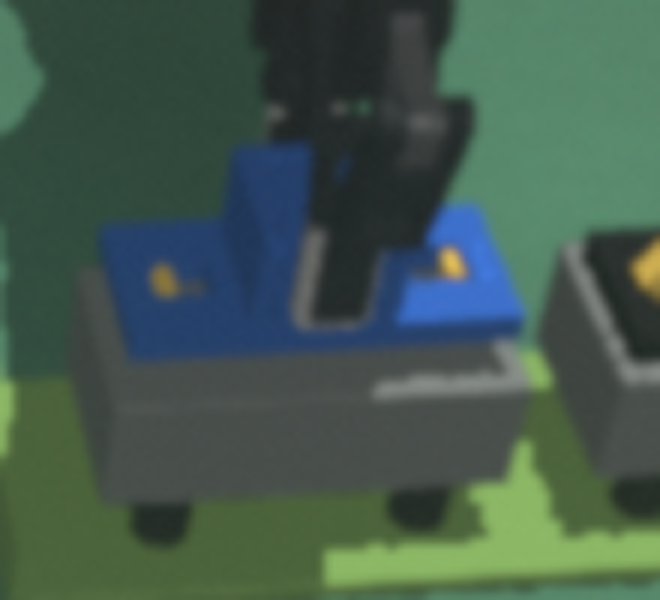

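Both hooks are inside the slots at scene crop (163,280) and (452,262), with no load yet. I'll continue in small steps.

Emit:
apply_moves(
  moves="1 0 0 0.008 0 0 0;1 0 0 0.008 0 0 0;1 0 0 0.008 0 0 0;1 0 0 0 0 0 0;1 0 0 0 0 0 0",
)

```text
t: 13.62
eef_pos: [0.482, 0.0835, 0.0855]
tool_rot: [-0.0, 0.996, 0.093, 0.0]
contact_force: [-0.7, 2.5, 3.9]
gripper_width: 0.498
```

Emit:
apply_moves(
  moves="1 0 0 0.008 0 0 0;1 0 0 0.008 0 0 0;1 0 0 0 0 0 0;1 0 0 0 0 0 0",
)

```text
t: 13.95
eef_pos: [0.4821, 0.0834, 0.0836]
tool_rot: [-0.0, 0.996, 0.093, 0.0]
contact_force: [-1.6, 1.3, 7.3]
gripper_width: 0.499
```

Emit:
apply_moves(
  moves="1 0 0 0.008 0 0 0;1 0 0 0.008 0 0 0;1 0 0 0 0 0 0;1 0 0 0 0 0 0",
)

```text
t: 14.28
eef_pos: [0.4823, 0.0834, 0.0819]
tool_rot: [-0.0, 0.996, 0.093, 0.001]
contact_force: [-0.2, 1.7, 8.4]
gripper_width: 0.498
```

Emit:
apply_moves(
  moves="1 0 0 0.008 0 0 0;1 0 0 0.008 0 0 0;1 0 0 0 0 0 0",
)

```text
t: 14.53
eef_pos: [0.4826, 0.0835, 0.0801]
tool_rot: [-0.0, 0.996, 0.093, 0.001]
contact_force: [-2.0, 2.3, 10.8]
gripper_width: 0.5
```

Emit:
apply_moves(
  moves="1 0 0 0.008 0 0 0;1 0 0 0 0 0 0",
)

```text
t: 14.7
eef_pos: [0.4827, 0.0835, 0.0793]
tool_rot: [-0.0, 0.996, 0.093, 0.001]
contact_force: [-0.9, 1.8, 12.9]
gripper_width: 0.496
```

Emit:
apply_moves(
  moves="1 0 0 0.008 0 0 0;1 0 0 0 0 0 0",
)

```text
t: 14.87
eef_pos: [0.4829, 0.0835, 0.0785]
tool_rot: [-0.0, 0.996, 0.093, 0.001]
contact_force: [-1.0, 0.7, 12.9]
gripper_width: 0.499
```

Emit:
apply_moves(
  moves="1 0 0 0.008 0 0 0;1 0 0 0 0 0 0",
)

```text
t: 15.03
eef_pos: [0.483, 0.0835, 0.0776]
tool_rot: [-0.0, 0.996, 0.093, 0.001]
contact_force: [-1.7, 1.5, 13.3]
gripper_width: 0.5
```

Emit:
apply_moves(
  moves="1 0 0 0.008 0 0 0;1 0 0 0 0 0 0",
)

```text
t: 15.2
eef_pos: [0.4832, 0.0835, 0.0768]
tool_rot: [-0.0, 0.996, 0.093, 0.001]
contact_force: [-1.7, 1.9, 14.9]
gripper_width: 0.494
```

```bash
python3 look.py a3
```

```text
[0.48315917 0.08352894 0.07677862] [-4.58499944e-04  9.95677413e-01  9.28674835e-02  1.38195726e-03] [-1.74731316  1.8843287  14.88404335]
```

View pics/a3.png

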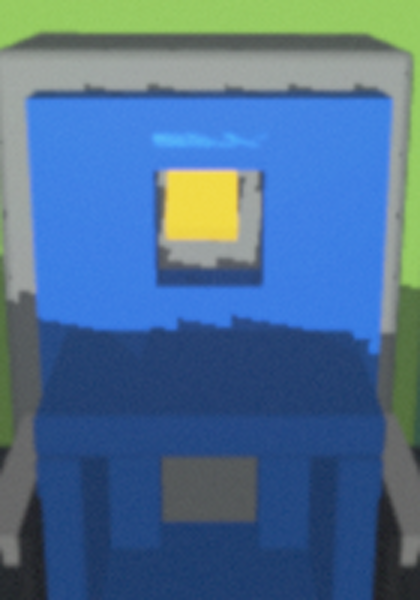

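View pics/a3s.png

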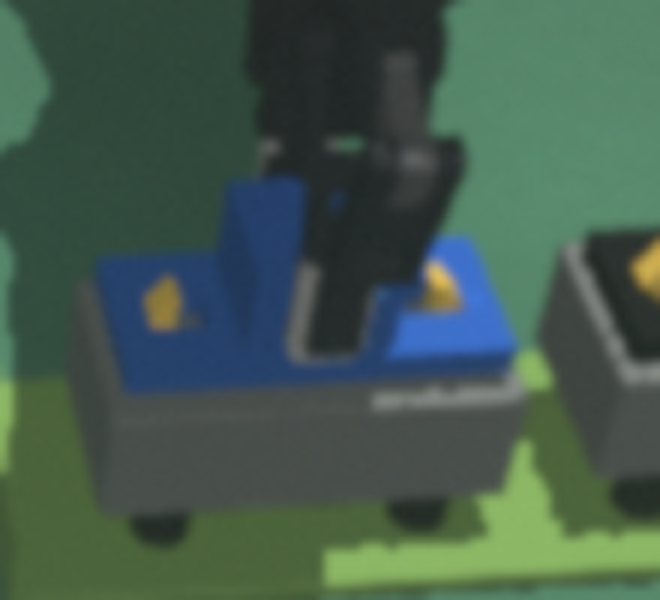

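Emit:
apply_moves(
  moves="1 -0.008 0 0.008 0 0 0;1 0 0 0 0 0 0",
)

```text
t: 15.47
eef_pos: [0.4831, 0.0835, 0.0761]
tool_rot: [-0.001, 0.996, 0.093, 0.002]
contact_force: [-0.0, 2.4, 16.8]
gripper_width: 0.496
```

Emit:
apply_moves(
  moves="1 -0.004 0 0.006 0 0 0;1 0 0 0 0 0 0",
)

```text
t: 15.63
eef_pos: [0.483, 0.0835, 0.0757]
tool_rot: [-0.001, 0.996, 0.093, 0.003]
contact_force: [-0.4, 2.0, 17.7]
gripper_width: 0.501
```

Emit:
apply_moves(
  moves="1 0 0 0.006 0 0 0;1 0 0 0 0 0 0",
)

```text
t: 15.8
eef_pos: [0.483, 0.0835, 0.075]
tool_rot: [-0.001, 0.996, 0.093, 0.003]
contact_force: [-0.2, 2.5, 18.9]
gripper_width: 0.496
```

```bash
python3 look.py a4; python3 -c "
from h import *
for _ in range(1):
  o=bot.get_obs();print(o['contact_force'],o['torque'],o['eef_pos'])"
```

```text
[0.48301384 0.08349387 0.0749968 ] [-6.36816225e-04  9.95679892e-01  9.28138104e-02  2.59703650e-03] [-0.21115829  2.50575729 18.8725039 ]
[ 0.17192795  2.41109343 18.74955868] [0.52575539 0.08611756 0.02518161] [0.48303192 0.0834611  0.07503073]
```

View pics/a4.png

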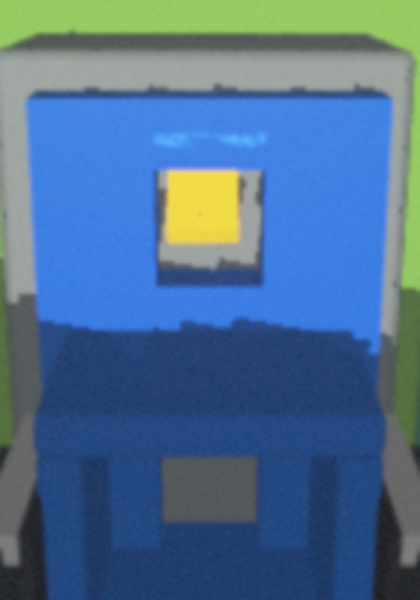

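View pics/a4s.png

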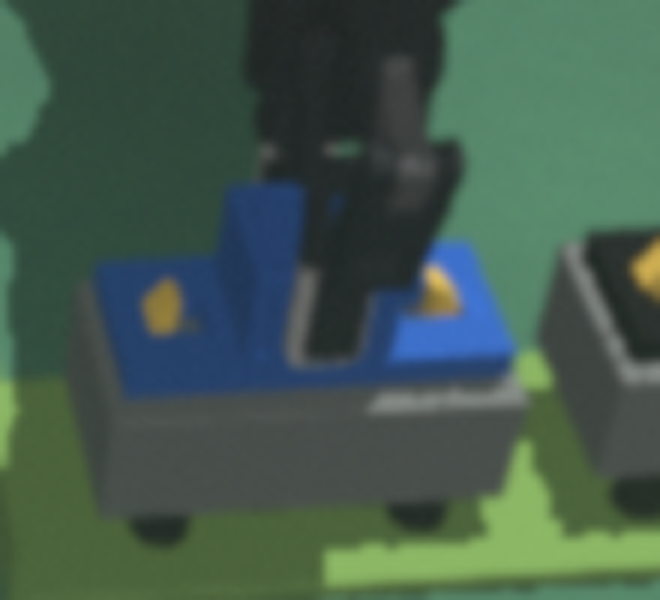

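Emit:
apply_moves(
  moves="1 0 -0.004 0.004 0 0 0;1 0 0 0 0 0 0",
)

```text
t: 16.07
eef_pos: [0.4829, 0.0838, 0.0746]
tool_rot: [-0.001, 0.996, 0.093, 0.003]
contact_force: [-0.8, 1.2, 18.4]
gripper_width: 0.502
```

Emit:
apply_moves(
  moves="1 0 0 0.005 0 0 0;1 0 0 0 0 0 0",
)

```text
t: 16.23
eef_pos: [0.4829, 0.0837, 0.0735]
tool_rot: [-0.0, 0.996, 0.093, 0.003]
contact_force: [2.3, 1.6, 10.3]
gripper_width: 0.497
```

The force dropped from 18.4 N to 10.3 N, so it has clicked. I'll check both hooks before letting go.

```bash
python3 look.py a5
```

```text
[0.4828533  0.08370876 0.07350216] [-2.74194535e-04  9.95680459e-01  9.28090993e-02  2.61133990e-03] [ 2.25719851  1.63509476 10.33143183]
```

View pics/a5.png

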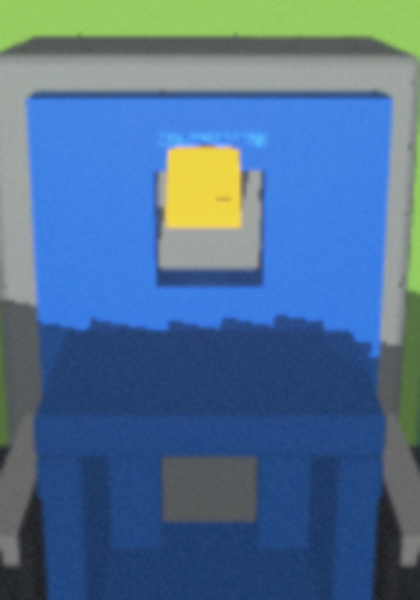

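View pics/a5s.png

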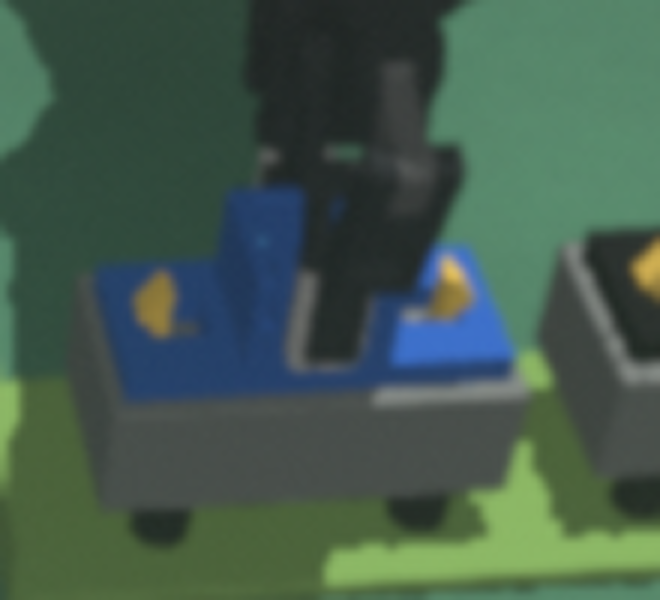

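Both hooks have sprung outward over the flange: +y at crop (205,187) now overlaps past the slot edge, and -y is at (155,303). I'll ease off the push, open, and then retreat.

Emit:
apply_moves(
  moves="1 0 0 -0.008 0 0 0;1 0 0 -0.008 0 0 0;1 0 0 -0.005 0 0 0;1 0 0 0 0 0 0",
  force=30,
)

```text
t: 16.67
eef_pos: [0.4817, 0.0834, 0.0752]
tool_rot: [0.0, 0.996, 0.093, 0.001]
contact_force: [3.4, 0.4, 3.4]
gripper_width: 0.496
```

Emit:
apply_moves(
  moves="0 0 0 0 0 0 0;-0.2 0 0 0 0 0 0;-0.4 0 0 0 0 0 0;-1 0 0 0 0 0 0;-1 0 0 0 0 0 0;-1 0 0 0 0 0 0;-1 0 0 0 0 0 0;-1 0 0 0 0 0 0",
)

```text
t: 17.33
eef_pos: [0.4799, 0.0835, 0.0746]
tool_rot: [0.0, 0.996, 0.093, -0.0]
contact_force: [0.1, -0.5, -0.3]
gripper_width: 1.002
```

```bash
python3 look.py a6
```

```text
[0.47992781 0.08347819 0.07458377] [ 3.19508376e-05  9.95664058e-01  9.30216354e-02 -2.40510860e-04] [ 0.07581707 -0.4563867  -0.29529012]
```

View pics/a6s.png

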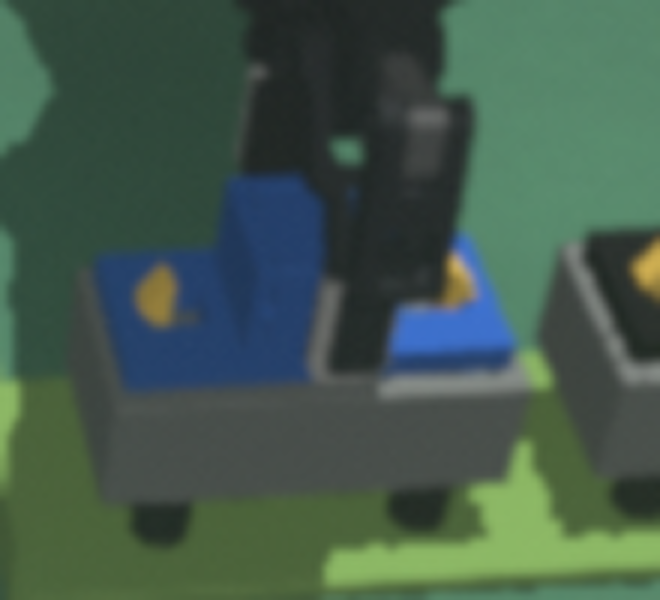

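Emit:
apply_moves(
  moves="-1 0 0 -0.05 0 0 0;-1 0 0 -0.1 0 0 0;-1 0 0 -0.2 0 0 0;-1 0 0 -0.25 0 0 0;-1 0 0 -0.25 0 0 0;-1 0 0 -0.25 0 0 0;-1 0 0 -0.15 0 0 0;-1 0.3 0 0 0 0 0;-1 0.3 0 0 0 0 0;-1 0.3 0 0 0 0 0;-1 0 0 0 0 0 0;-1 0 0 0 0 0 0",
)

```text
t: 18.43
eef_pos: [0.5874, 0.1036, 0.2244]
tool_rot: [0.001, 0.996, 0.093, -0.0]
contact_force: [-0.7, -0.1, 0.2]
gripper_width: 0.997
```

```bash
python3 - <<'E'
from h import *
o=dict(bot.get_obs());print(o["t"],o["eef_pos"],o["contact_force"],o["gripper_width"])
w=imaging.read_camera("wrist");c=cam(w,o);cv2.imwrite("pics/z1.png",w["image"][:,:,::-1])
s=imaging.read_camera("scene")["image"];cv2.imwrite("pics/z2.png",cv2.resize(s[130:260,340:580,::-1],None,fx=3.3,fy=3.3,interpolation=cv2.INTER_CUBIC))
hsv=cv2.cvtColor(w["image"],cv2.COLOR_RGB2HSV)
m=cv2.inRange(hsv,(105,120,30),(130,255,255))
n,l,st,ce=cv2.connectedComponentsWithStats(m)
for i in range(1,n):
    if st[i,4]<1500: continue
    ys,xs=np.where(l==i);print(st[i],cv2.minAreaRect((toplane(c,np.c_[xs,ys],.077)[:,:2]*1000).astype(np.float32)))
E
```

```text
18.4333 [0.58741294 0.10357959 0.22443393] [-0.73013176 -0.13390042  0.17823892] 0.9970731708158281
[ 157  160   78  123 6827] ((477.34442138671875, 82.67782592773438), (64.47522735595703, 113.44959259033203), 10.799674987792969)
```

View pics/z1.png

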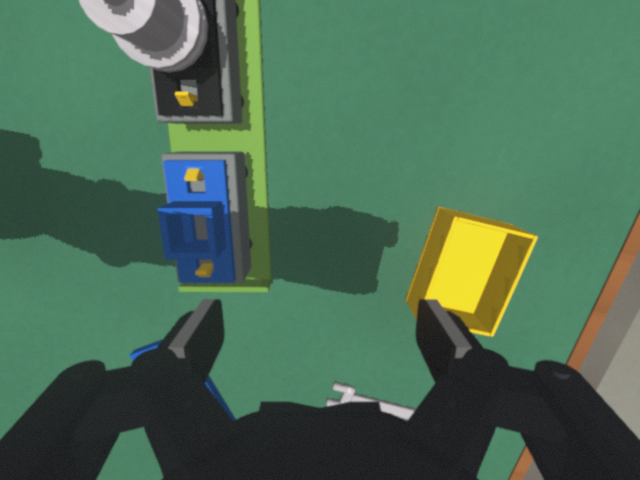

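View pics/z2.png

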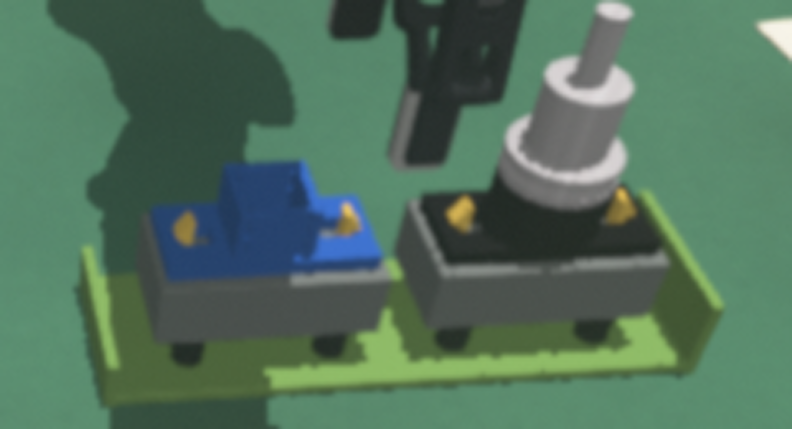

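```bash
python3 - <<'E'
from h import *
o=dict(bot.get_obs());w=imaging.read_camera("wrist");c=cam(w,o);im=w["image"]
x0,y0,f=145,140,4
I=cv2.resize(im[y0:y0+150,x0:x0+130,::-1],None,fx=f,fy=f,interpolation=cv2.INTER_CUBIC)
Rz=R.from_euler('z',10.8,degrees=True).as_matrix()
for z,a,b,col in((.068,33,62,(0,0,255)),(.077,26,57,(0,255,255))):
    P=np.array([[a,b,0],[-a,b,0],[-a,-b,0],[a,-b,0]])/1000@Rz.T+[.4815,.0838,z]
    cv2.polylines(I,[((proj(c,P)-[x0,y0]+.5)*f).astype(np.int32)],True,col,1)
cv2.imwrite("pics/z3.png",I)
E
```

```text
(no output)
```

View pics/z3.png

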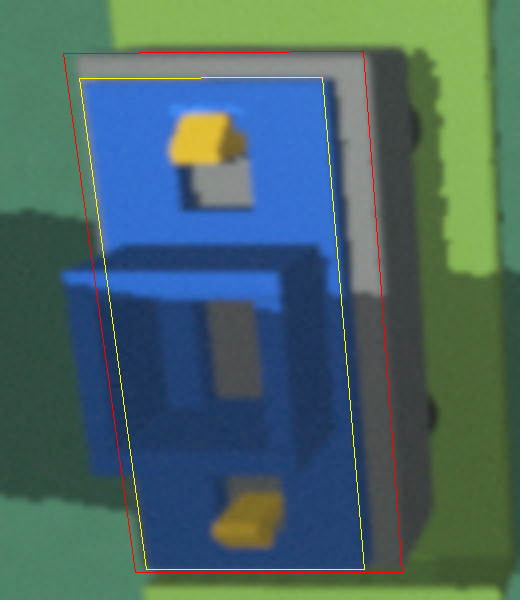

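Relative to the carrier rectangle, the flange is centred to within about 1–1.5 mm. Both hooks are over the flange and the gripper is clear, so I'm handing in.

```bash
python3 -c "
from station import bot
print(bot.hand_in())"
```

```text
the job is handed in; nothing more can be done
None
```

I seated the smallest blue pocket (measured about 52 x 114 mm) on the empty carrier, let go, and handed the job in at about 18.5 s; no verdict came back.

- **Push:** I pressed in steps of 1 mm or less. The measured force peaked at 18.9 N, about 20 N on the carrier once the pocket's weight is added. That works out to about 6 mm of buffer travel, short of the 7.3 mm limit. It then dropped to 10.3 N at the click, and I stopped, eased off and released.
- **Seating:** In the last pictures both hooks are over the flange. The pocket looks flat and level, like the fitted black one, and the carrier has sprung back up. It is centred to about 1–1.5 mm and turned to within about 0.5° of the carrier.
- **Released:** The gripper is open and about 15 cm above, touching nothing.
- **Bystanders:** I kept clear of the holder, bin and wrench and felt no contact with them. I did not re-measure their positions at the end.

**Disagreements and limits:**
- The top and wrist cameras differed by about 2–3 mm on where the carrier was, so I aligned using the wrist view of the hook in the slot.
- The arm drifted about 1.5 mm in x under load and I corrected it during the push.
- In the last overlay my carrier model sat about 1 mm off the picture. I judged the centring by comparing the pocket with the carrier directly.
- I worked out the buffer travel from the measured force; I had no direct reading of the carrier or hook joints.

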